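# Catch the falling cell cover and lower it shut

## Task

The cover of the optical cell housing stands open, leaning back. Without gripping anything, tip it forward with a fingertip so that it falls free, catch it on the outside of the fingers while it is still well open, and lower it on them gently until it is fully shut, never letting it slam or drop the last bit. Leave the bottle, the beaker and the wrench where they are, and finish with the robot clear of everything.

Things in the scene. Friction and masses are not known exactly. Their poses are not given: they have to be found in the camera images.
- housing: Fixed grey cell housing: open-topped box 120 deep (x), 170 wide (y), 100 mm high, a small glass cuvette in its holder inside, below the rim. Origin: centre of its underside; x points from its front (which faces the robot's right, world -y) to its back, where the hinge is; z up; yaw 1.2 to 1.9. An optical port 32 mm thick sticks out 18 mm from each side.
- cover (a joint): Cover angle (rad): 0 shut, grows as it opens, 1.57 upright; rests at a stop at 1.8, leaning back over the hinge. Balances at about 1.51, below that it falls forward. Hinge damped (0.16 N m s/rad, cover 0.17 to 0.23 kg): the fall starts slowly (about 2 s from 1.4 to 0.8 rad) but, if not caught, it slams shut at 0.8 to 1.2 rad/s.
- cover_hinge (a point): Middle of the cover's hinge axis, at the top of the housing's back wall: 60 mm behind the housing's centre and 100 mm above the bench, level with the shut cover's underside. The axis runs along the housing's y.
- cover_lip (a point): On the cover, a plain white plastic plate 160 long, 160 wide, 10 mm thick: middle of its free edge, at its underside, 160 mm from the hinge axis. Shut, it overhangs the housing's front wall by 40 mm, 100 mm above the bench, with free space below, so fingers tilted forwards can bear the lip right to the end. Turns with the cover: x from lip to hinge, z out of its outer face.
- bottle: Bystander: loose capped amber glass bottle with a paper label, 60 mm diameter, 140 mm high, standing behind the housing (beyond the hinge side), on the side away from the robot. Origin: centre of its underside.
- beaker: Bystander: loose white ceramic beaker, 64 mm diameter, 75 mm high, standing behind the housing (beyond the hinge side), on the robot's side. Origin: centre of its underside.
- wrench: Bystander: loose steel wrench, 200 mm long, lying on the bench along the side of the housing that is away from the robot. Origin: under its middle; it lies along its own x.

How it is judged:
By the outcome, as a careful person would: the job done as asked, in the order asked, and still so for the second after the job is handed in, with the robot touching nothing.
It also fails if it takes over 45 s, if anything falls off the work surface, if the arm or the gripper's body presses on something with over 40 N, if the wrist force passes 120 N, or if a joint passes its speed limit or range.

## Robot

A 7-joint arm with a two-finger parallel gripper is mounted at the origin on the work surface. World frame = base frame: x ahead of the robot, y to its left, z up, the work surface at z = 0. Lengths are in m, angles in rad, forces in N, time in s.
With the tool pointing down it reaches from about 0.35 to 0.9 m from the base axis. Payload 8.1 kg.
Tool frame: the origin (TCP) lies on the centre line of the jaws, within the pads' length; the fingertips stand 25 mm ahead of it and the grasp point (between the pads) lies 6 mm ahead of it; z points along the fingers, y is the line along which they close (so a half turn about z gives the same grasp; the last joint's range is limited). The gripper opens to 92 mm and grips with 3 to 60 N. Pads are 19 mm wide; open, the fingers measure 130 mm over their backs; the gripper's body (75 mm by 190 mm) begins 47 mm behind the grasp point.
Start: joints at [-1.354, 0.434, 0.025, 1.573, -0.012, 1.134, -0.075], TCP at [0.197, 0.593, 0.252] pointing down, gripper open.
Joint ranges: [-2.62, 2.62], [-0.44, 2.09], [-1.27, 1.32], [0.08, 2.57], [-1.32, 4.46], [0.12, 2], [-2.74, 2.74]. Speed limits (rad/s): [2.22, 2.22, 3.01, 3.01, 3.14, 3.14, 3.14].

## Interface

Orientations are given as [roll, pitch, yaw] about the fixed x, y, z axes, in that order (R = Rz(yaw) Ry(pitch) Rx(roll)).
In Python, from cell import env gives the robot as it stands.
- The arm moves only by the shell command python3 -m inch 'ROWS' [FORCE]. ROWS is a JSON object of lists of equal length, an entry for each row: "claw": the closure, from -1 (fully open) to 1 (shut); "linear": the shift along the tool's x, y, z as a fraction of full scale, a list of three; "spin": the turn about the tool's z as a fraction of full scale. In form: {"claw": [claw, ...], "linear": [[dx, dy, dz], ...], "spin": [spin, ...]}. A call has exactly 10 rows; each row is the pose to reach, as a shift and turn from the pose commanded when the call began, along the tool's axes at that moment; what a row does not reach only later rows make up. Full scale, the value 1, is 0.1 m for a shift and 2 rad for a turn. A row lasts 1/12 s, in which the tool goes at most 41.7 mm and 7.16 degrees, less where a joint would pass 70% of its speed; a pose out of reach is approached as far as the arm can. A call with a number of a shift or a turn outside -1 to 1 is refused whole. A call with a gripper value outside its range is refused whole. The fingers move at their own pace and stop on an object; FORCE is the grip in N (left out, the last holds). Time passes only in rows, so rows that repeat a pose let the fingers close, or fill a call up. It gives the time, the measured TCP pose, the force, the opening and the grip force at its end, in the units of the state.
- env.read_state(): the state, without advancing time (a new reading comes with each control period).
- env.grab_frame(name): name is "side" or "top" or "wrist"; returns (picture, depth): 420x560x3 uint8, red, green, blue; 420x560 float32, m along the optical axis (not along the pixel's ray), 0 where there is no reading.
- env.camera_info(name): a dict with "fx", "fy", "cx", "cy" (pixels), "camera_from_world" (4x4, takes a point from world to camera coordinates); the wrist camera has in their place "T_tool_cam" (4x4, takes a point from camera to tool coordinates, whose origin is the TCP and whose axes are the flange's). Camera axes: x right, y down, z forward; pixel columns grow to the right and rows downward; lengths in m; the calibration is good to about 2 mm. A picture is of the moment at which its call begins: read the wrist's pose just before it. camera_info takes no time and is no camera call.
- env.job_done(): hands the job in; it is judged then, once.
The state is a dict: "clock": time; "q": joint angles; "qd": joint speeds; "joint_torque": joint torques, N m; "tool_pos": TCP position; "ee_rot": TCP orientation; "ft_force": force on the tool from outside, world axes, zero at the start; "moment": the same for the moment, N m; "finger_gap": finger opening in m; "finger_force": force on a finger pad.
Only numpy, scipy, OpenCV 4.12 (cv2) and the standard library are available. Lean on these libraries where they do the work, as an engineer would, in place of code of your own. Each camera call takes 0.05 s, during which the arm holds its last target. There are 200 camera calls.

## Working session

There is one attempt and no reset: what is moved stays moved. The work goes in short steps, Python scripts to look and compute and a shell command to move; the robot and the scene stay as the last step left them, time stands still between calls to the robot, and variables do not carry over. Pictures are saved under pics/ and viewed, at most 10 in all, crops included, and the job is handed in when it is done.

```bash
ls; mkdir -p pics; python3 - <<'E'
from cell import env
import cv2,numpy as np
s=env.read_state();print(s)
for n in("side","top"):
    p,d=env.grab_frame(n);cv2.imwrite(f"pics/{n}0.png",p[:,:,::-1]);np.save(f"pics/{n}0.npy",d)
    i=env.camera_info(n);print(n,i["fx"],i["cx"],i["cy"],np.round(i["camera_from_world"],3).tolist())
print(env.camera_info("wrist"))
E
```

```text
pics
{'clock': 0.0, 'q': array([-1.3536059 ,  0.43523125,  0.02497122,  1.57409523, -0.01159586,
        1.13399447, -0.07509658]), 'qd': array([ 1.00305017e-03,  2.68832936e-03,  9.98470193e-04, -9.28779626e-05,
        2.30451167e-03,  5.60844602e-04, -1.01499364e-03]), 'joint_torque': array([-8.52232952e-04, -6.67831564e+01,  9.84518901e-01, -3.14477599e+01,
       -6.06882828e-02,  4.22964175e-02,  1.83741481e-04]), 'tool_pos': array([0.19638287, 0.59284879, 0.25094051]), 'ee_rot': array([-3.14001610e+00,  1.46870809e-04,  2.82173932e+00]), 'ft_force': array([ 0.14542842, -0.61164271,  0.82554401]), 'moment': array([ 0.02111684, -0.03226495, -0.01703238]), 'finger_force': 0.0, 'finger_gap': 0.09205612075965428}
side 407.0106946976143 282.8145960984813 209.5669016624241 [[0.987, 0.159, 0.018, -0.568], [0.127, -0.713, -0.69, 0.027], [-0.096, 0.683, -0.724, 0.786], [0.0, 0.0, 0.0, 1.0]]
top 448.8236662486523 282.48542097319 211.91077478095193 [[0.014, -1.0, -0.014, 0.052], [-0.998, -0.013, -0.066, 0.571], [0.066, 0.015, -0.998, 0.94], [0.0, 0.0, 0.0, 1.0]]
{'fx': 324.13252852035055, 'fy': 324.13252852035055, 'cx': 273.49206504666233, 'cy': 211.85132547693112, 'T_tool_cam': array([[-4.19732031e-04, -9.59837244e-01, -2.80557105e-01,
         7.63635017e-02],
       [ 9.99998621e-01, -8.53755076e-04,  1.42478825e-03,
         3.42066162e-04],
       [-1.60709188e-03, -2.80556119e-01,  9.59836278e-01,
        -1.31944700e-01],
       [ 0.00000000e+00,  0.00000000e+00,  0.00000000e+00,
         1.00000000e+00]])}
```

View pics/side0.png

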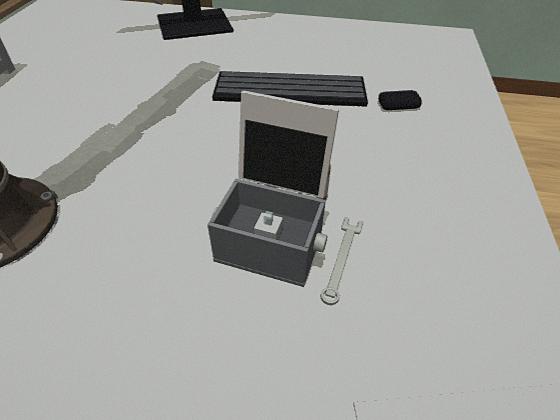

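View pics/top0.png

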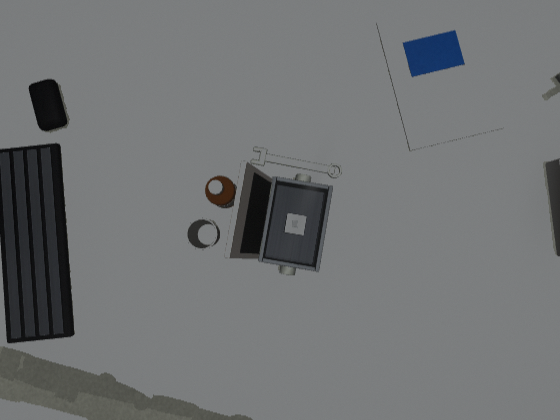

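The side view shows the cover open behind the housing (rim about (210,222)–(325,200)), with the wrench to its right. In the top view the housing rim is near (275,178), (331,186), (318,270), (261,263), the cover's lip is near (242,165)–(227,258), the bottle is at (220,190) and the beaker at (204,234). I'll zoom in for the corners.

```bash
python3 - <<'E'
import cv2
t=cv2.imread("pics/top0.png")[150:285,190:350]
s=cv2.imread("pics/side0.png")[80:290,200:360]
cv2.imwrite("pics/tc.png",cv2.convertScaleAbs(cv2.resize(t,None,fx=4.4,fy=4.4,interpolation=cv2.INTER_CUBIC),alpha=1.5))
E
```

```text
(no output)
```

View pics/tc.png

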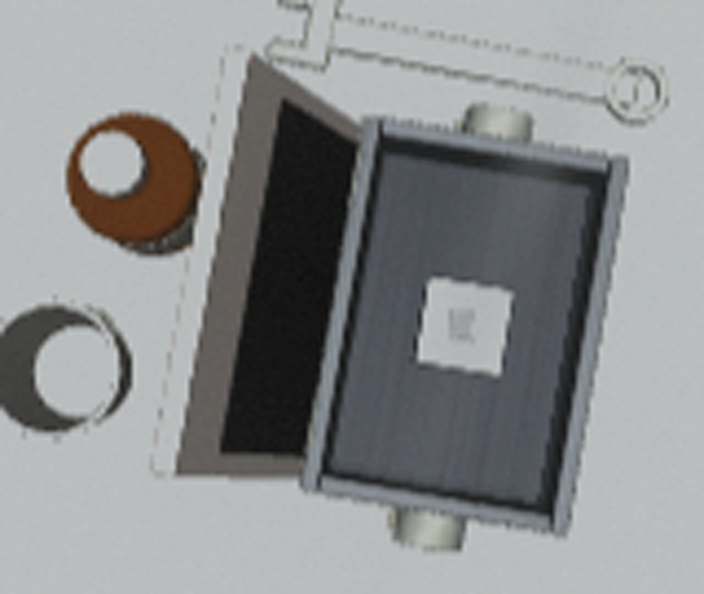

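The zoomed crop shows the rim corners at crop pixels (367,117), (628,157), (563,534) and (303,490). The lip's underside edge runs from (250,53) to (176,473).

```bash
cat > h.py <<'E'
import numpy as np
from cell import env
def ray(n,uv,z):
    i=env.camera_info(n);T=np.array(i["camera_from_world"]);R=T[:3,:3];o=-R.T@T[:3,3]
    uv=np.atleast_2d(uv);d=np.c_[(uv[:,0]-i["cx"])/i["fx"],(uv[:,1]-i["cy"])/i["fy"],np.ones(len(uv))]@R
    return o+d*((z-o[2])/d[:,2])[:,None]
E
python3 - <<'E'
from h import *
c=np.array([[367,117],[628,157],[563,534],[303,490]])/4.4+[190,150]
P=ray("top",c,0.1);print(P.round(4));C=P.mean(0)
print("centre",C,"sizes",[np.linalg.norm(P[i]-P[(i+1)%4]).round(4) for i in range(4)])
hx=(P[0]+P[3]-P[1]-P[2]);yaw=np.arctan2(hx[1],hx[0]);hy=P[0]+P[1]-P[2]-P[3];print(yaw,np.arctan2(hy[1],hy[0])+0)
L=ray("top",np.array([[250,53],[176,473]])/4.4+[190,150],.256);
print("lip",L.round(4),np.linalg.norm(L[0]-L[1]));x=np.array([np.cos(yaw),np.sin(yaw),0]);print("lip in housing x",(L-C)@x)
print("side", ray("side",[[210,222],[325,200],[238,181],[307,255]],.1).round(4))
# cover plane from depth
i=env.camera_info("side");D=np.load("pics/side0.npy");T=i["camera_from_world"]
for u,v in[(260,130),(310,165),(285,150),(247,100),(330,115)]:
    z=D[v,u];p=np.array([(u-i["cx"])/i["fx"]*z,(v-i["cy"])/i["fy"]*z,z]);w=T[:3,:3].T@(p-T[:3,3]);print(w.round(3),((w-C)@x).round(3))
w=ray("top",np.array([[112,160],[78,370]])/4.4+[190,150],.14);print(w)
E
```

```text
[[ 0.6343  0.0771  0.1   ]
 [ 0.6178 -0.0396  0.1   ]
 [ 0.4503 -0.0122  0.1   ]
 [ 0.4679  0.1028  0.1   ]]
centre [0.54260608 0.03201272 0.1       ] sizes [np.float64(0.1179), np.float64(0.1697), np.float64(0.1163), np.float64(0.1684)]
1.424473840079678 -0.15796334577512125
lip [[0.6349 0.115  0.256 ]
 [0.4803 0.1389 0.256 ]] 0.15642658156168748
lip in housing x [0.09553473 0.09669811]
side [[ 0.4536 -0.0071  0.1   ]
 [ 0.6348  0.077   0.1   ]
 [ 0.4754  0.0977  0.1   ]
 [ 0.6181 -0.0467  0.1   ]]
[0.514 0.12  0.2  ] 0.083
[0.602 0.098 0.157] 0.074
[0.558 0.108 0.174] 0.078
[0.49  0.135 0.244] 0.095
[0.626 0.115 0.246] 0.094
[[0.60870954 0.18427608 0.14      ]
 [0.51893951 0.19657095 0.14      ]]
```

```bash
python3 -m inch '{"claw":[1,1,1,1,1,1,1,1,1,1],"linear":[[-0.1,-0.06,0],[-0.2,-0.12,0],[-0.3,-0.18,0],[-0.4,-0.24,0],[-0.5,-0.3,0],[-0.6,-0.35,0],[-0.7,-0.4,0],[-0.8,-0.46,0],[-0.9,-0.5,0],[-0.96,-0.55,0]],"spin":[0.06,0.12,0.18,0.24,0.3,0.36,0.42,0.48,0.54,0.6]}' 5
cat >> h.py <<'E'
C=np.array([.543,.032]);Y=1.415;X=np.array([np.cos(Y),np.sin(Y)]);W=np.array([-X[1],X[0]])
def goto(hx,hy,z):
    s=env.read_state();yaw=s["ee_rot"][2];p=s["tool_pos"]
    w=C+hx*X+hy*W-p[:2];tx=np.array([np.cos(yaw),np.sin(yaw)]);ty=np.array([np.sin(yaw),-np.cos(yaw)])
    print("shift",(w@tx*10).round(3),(w@ty*10).round(3),(-(z-p[2])*10).round(3),"spin",((yaw-Y)/2).round(4))
def st():
    s=env.read_state();d=s["tool_pos"][:2]-C;f=s["ft_force"]
    print("t",s["clock"].round(2),"h",(d@X).round(4),(d@W).round(4),s["tool_pos"][2].round(4),"rot",s["ee_rot"].round(3),"F",(f[:2]@X).round(2),(f[:2]@W).round(2),f[2].round(2),"gap",round(s["finger_gap"],4))
E
python3 -c "
from h import *;st();goto(.15,0,.25)"
```

```text
clock: 0.93
tool_pos: [0.2713, 0.51, 0.2515]
ee_rot: [3.141, 0.001, 1.615]
ft_force: [0.4, 0.5, 0.1]
finger_gap: 0.0299
finger_force: 0.0Traceback (most recent call last):
  File "<string>", line 2, in <module>
    from h import *;st();goto(.15,0,.25)
                    ~~^^
  File "h.py", line 14, in st
    print("t",s["clock"].round(2),"h",(d@X).round(4),(d@W).round(4),s["tool_pos"][2].round(4),"rot",s["ee_rot"].round(3),"F",(f[:2]@X).round(2),(f[:2]@W).round(2),f[2].round(2),"gap",round(s["finger_gap"],4))
              ^^^^^^^^^^^^^^^^
AttributeError: 'float' object has no attribute 'round'
```

```bash
sed -i 's/s\["clock"\].round(2)/round(s["clock"],2)/' h.py
python3 -c "
from h import *;st();goto(.15,0,.25)"
```

```text
t 0.93 h 0.4301 0.3425 0.2515 rot [3.141e+00 1.000e-03 1.615e+00] F 0.51 -0.32 0.12 gap 0.0299
shift -3.425 2.802 0.015 spin 0.0999
```

```bash
python3 -m inch '{"claw":[1,1,1,1,1,1,1,1,1,1],"linear":[[-0.1,0.08,0],[-0.2,0.16,0],[-0.3,0.24,0],[-0.4,0.32,0],[-0.5,0.4,0],[-0.6,0.48,0],[-0.7,0.56,0],[-0.8,0.64,0],[-0.9,0.72,0],[-1,0.8,0]],"spin":[0.01,0.02,0.03,0.04,0.05,0.06,0.07,0.08,0.09,0.1]}' >/dev/null
python3 -c "
from h import *;st();goto(.15,0,.25)"
```

```text
t 1.77 h 0.3485 0.2438 0.2518 rot [ 3.142 -0.     1.42 ] F 0.04 0.12 0.14 gap 0.0007
shift -1.997 2.429 0.018 spin 0.0024
```

```bash
python3 -m inch '{"claw":[1,1,1,1,1,1,1,1,1,1],"linear":[[-0.06,0.1,0],[-0.12,0.2,0],[-0.18,0.3,0],[-0.25,0.4,0],[-0.31,0.5,0],[-0.38,0.6,0],[-0.45,0.7,0],[-0.52,0.8,0],[-0.58,0.9,0],[-0.65,1,0]],"spin":[0,0,0,0,0,0,0,0,0,0]}' >/dev/null
python3 -m inch '{"claw":[1,1,1,1,1,1,1,1,1,1],"linear":[[-0.06,0.1,0],[-0.12,0.2,0],[-0.18,0.3,0],[-0.25,0.4,0],[-0.31,0.5,0],[-0.38,0.6,0],[-0.45,0.7,0],[-0.52,0.8,0],[-0.58,0.9,0],[-0.65,0.95,0]],"spin":[0,0,0,0,0,0,0,0,0,0]}' >/dev/null
python3 - <<'E'
from h import *;import cv2
st();goto(.15,0,.25)
p,d=env.grab_frame("wrist");q,_=env.grab_frame("side")
cv2.imwrite("pics/w1.png",cv2.resize(np.hstack([p,q]),(800,300))[:,:,::-1])
E
```

```text
t 3.43 h 0.2199 0.0474 0.2518 rot [3.141 0.    1.421] F -0.05 0.13 -0.79 gap 0.0004
shift -0.701 0.47 0.018 spin 0.003
```

View pics/w1.png

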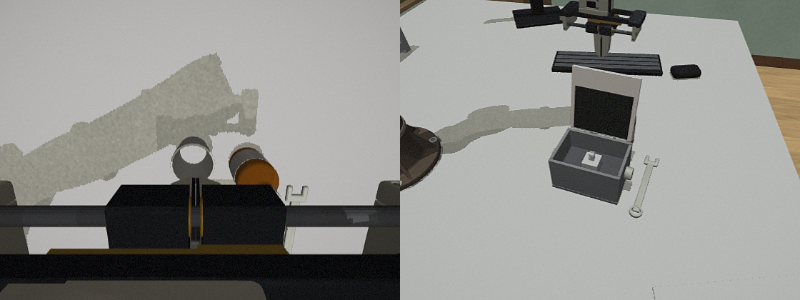

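The left half (wrist) shows the beaker and bottle below and behind the closed fingers. The right half (side) shows the gripper behind and above the open cover, whose lip is at about (608,75). The path to the back of the cover is clear.

```bash
python3 -m inch '{"claw":[1,1,1,1,1,1,1,1,1,1],"linear":[[-0.08,0.05,0],[-0.16,0.1,0],[-0.24,0.16,0],[-0.32,0.22,0],[-0.4,0.28,0],[-0.48,0.33,0],[-0.56,0.38,0],[-0.64,0.43,0],[-0.7,0.46,0],[-0.7,0.46,0]],"spin":[0,0,0,0,0,0,0,0,0,0]}' >/dev/null
python3 -m inch '{"claw":[1,1,1,1,1,1,1,1,1,1],"linear":[[-0.07,0,0],[-0.14,0,0],[-0.21,0,0],[-0.28,0,0],[-0.35,0,0],[-0.42,0,0],[-0.49,0,0],[-0.56,0,0],[-0.63,0,0],[-0.63,0,0]],"spin":[0,0,0,0,0,0,0,0,0,0]}' >/dev/null
cat >> h.py <<'E'
def theta():
    p,D=env.grab_frame("side");i=env.camera_info("side");T=np.array(i["camera_from_world"]);
    v,u=np.mgrid[:420,:560];P=np.stack([(u-i["cx"])/i["fx"]*D,(v-i["cy"])/i["fy"]*D,D],-1)
    w=(P-T[:3,3])@T[:3,:3];hx=(w[...,:2]-C)@X;hy=(w[...,:2]-C)@W;z=w[...,2]
    m=(D>0)&(abs(hy)<.07)&(hx>-.14)&(hx<.12)&(z>.125)
    a=.06-hx[m];b=z[m]-.1;t=np.arctan2(b,a);r=np.hypot(a,b);t=t[(r>.05)&(r<.165)]
    print("theta",np.round(np.percentile(t,[10,25,50,75,90]),3),len(t)); return p
E
python3 - <<'E'
from h import *;import cv2
st();p=theta();st();cv2.imwrite("pics/s2.png",cv2.resize(p[60:300,180:400,::-1],None,fx=2.5,fy=2.5))
E
```

```text
t 5.2 h 0.0858 0.0019 0.2518 rot [3.141e+00 1.000e-03 1.420e+00] F -1.26 -1.09 0.23 gap 0.0004
theta [1.576 1.584 1.591 1.598 1.606] 5209
t 5.25 h 0.0868 0.002 0.2518 rot [3.142 0.    1.42 ] F -0.02 -0.28 0.74 gap 0.0007
```

View pics/s2.png

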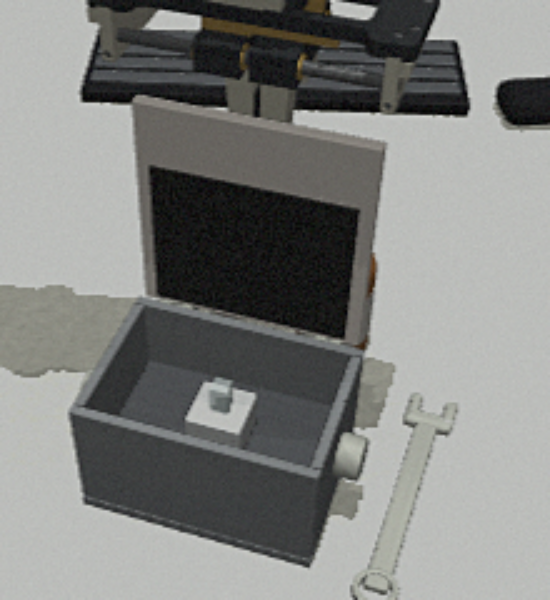

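The crop shows the closed fingertips (about (262,100)) just behind the cover's upper edge. The cover is near upright, 1.59 rad by depth, and everything else is untouched. Next I push it past balance.

```bash
python3 -m inch '{"claw":[1,1,1,1,1,1,1,1,1,1],"linear":[[-0.03,0,0],[-0.06,0,0],[-0.09,0,0],[-0.12,0,0],[-0.15,0,0],[-0.18,0,0],[-0.2,0,0],[-0.22,0,0],[-0.22,0,0],[-0.22,0,0]],"spin":[0,0,0,0,0,0,0,0,0,0]}' >/dev/null
python3 - <<'E'
from h import *
st();theta()
E
```

```text
t 6.08 h 0.0659 0.0019 0.2518 rot [ 3.142 -0.     1.422] F 0.06 0.56 0.25 gap 0.0001
theta [1.411 1.418 1.424 1.431 1.442] 4777
```

```bash
python3 -m inch '{"claw":[1,1,1,1,1,1,1,1,1,1],"linear":[[0.04,0,-0.3],[0.02,0,-0.55],[-0.25,0,-0.58],[-0.55,0,-0.58],[-0.85,0,-0.55],[-1,0,-0.4],[-1,0,-0.1],[-1,0,0.15],[-1,0,0.26],[-1,0,0.26]],"spin":[0,0,0,0,0,0,0,0,0,0]}' >/dev/null
python3 - <<'E'
from h import *
st();theta()
E
```

```text
t 6.97 h -0.0339 0.0027 0.2235 rot [-3.137e+00  1.000e-03  1.422e+00] F 0.6 1.02 -0.11 gap 0.0004
theta [0.823 0.906 1.308 1.317 1.323] 1190
```

```bash
sed -i 's/m=(D>0)&(abs(hy)<.07)/m=(D>0)\&(abs(hy)<.075)\&(abs(hy)>.03)/' h.py; python3 -m inch '{"claw":[1,1,1,1,1,1,1,1,1,1],"linear":[[0,0,0],[0,0,0],[0,0,0],[0,0,0],[0,0,0],[0,0,0],[0,0,0],[0,0,0],[0,0,0],[0,0,0]],"spin":[0,0,0,0,0,0,0,0,0,0]}' >/dev/null
python3 - <<'E'
from h import *
st();p=theta()
E
```

```text
t 7.85 h -0.034 0.0013 0.2257 rot [-3.142  0.     1.422] F 0.42 -0.51 -0.09 gap 0.0006
theta [1.062 1.065 1.071 1.076 1.083] 899
```

```bash
python3 -m inch '{"claw":[1,1,1,1,1,1,1,1,1,1],"linear":[[0,0,0],[0,0,0],[0,0,0],[0,0,0],[0,0,0],[0,0,0],[0,0,0],[0,0,0],[0,0,0],[0,0,0]],"spin":[0,0,0,0,0,0,0,0,0,0]}' >/dev/null
python3 - <<'E'
from h import *;import cv2
st();p=theta();cv2.imwrite("pics/s3.png",cv2.resize(p[60:300,180:400,::-1],None,fx=2.5,fy=2.5))
E
```

```text
t 8.73 h -0.034 0.0013 0.2257 rot [ 3.142 -0.     1.422] F 0.19 0.33 0.35 gap 0.0003
theta [1.004 1.007 1.014 1.018 1.028] 1044
```

View pics/s3.png

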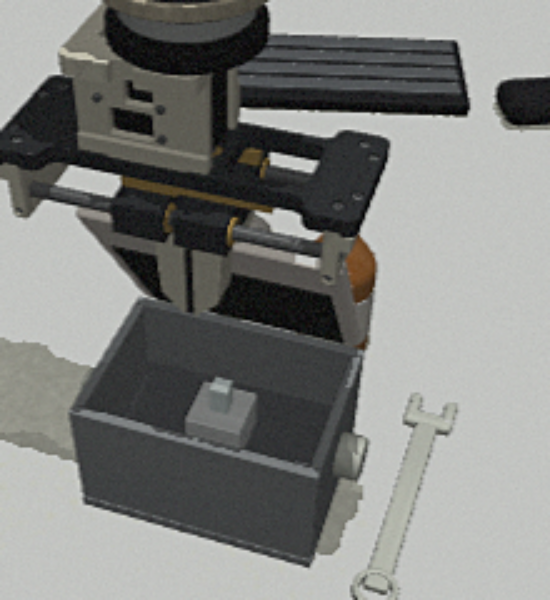

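The fingers now bear the cover's underside at the lip (finger contact near (195,270) in the crop). It was caught at 1.01 rad. That gives finger half-depth ≈ 9.4 mm, so TCP hx = 0.0506 − 0.16·cosθ.

```bash
python3 - <<'E'
import numpy as np
f=lambda t:np.c_[.0506-.16*np.cos(t),-(.09+.16*np.sin(t))]*10
for a,b in[(1.01,.78),(.78,.56),(.56,.36)]:
    t=np.linspace(a,b,11);print(b,(f(t)-f(t[:1]))[1:].round(3).tolist())
E
```

```text
0.78 [[-0.031, 0.02], [-0.061, 0.041], [-0.091, 0.062], [-0.121, 0.084], [-0.15, 0.107], [-0.178, 0.13], [-0.206, 0.154], [-0.234, 0.179], [-0.26, 0.204], [-0.286, 0.23]]
0.56 [[-0.024, 0.025], [-0.048, 0.051], [-0.072, 0.077], [-0.094, 0.104], [-0.117, 0.132], [-0.138, 0.159], [-0.159, 0.188], [-0.179, 0.217], [-0.199, 0.246], [-0.218, 0.275]]
0.36 [[-0.017, 0.027], [-0.033, 0.055], [-0.049, 0.083], [-0.064, 0.111], [-0.078, 0.14], [-0.092, 0.168], [-0.105, 0.197], [-0.118, 0.227], [-0.13, 0.256], [-0.142, 0.286]]
```

```bash
python3 -m inch '{"claw":[1,1,1,1,1,1,1,1,1,1],"linear":[[-0.03,0,0.02],[-0.06,0,0.04],[-0.09,0,0.06],[-0.12,0,0.085],[-0.15,0,0.105],[-0.175,0,0.13],[-0.205,0,0.155],[-0.23,0,0.18],[-0.26,0,0.205],[-0.285,0,0.23]],"spin":[0,0,0,0,0,0,0,0,0,0]}' >/dev/null
python3 - <<'E'
from h import *
st();p=theta()
E
```

```text
t 9.62 h -0.0628 0.0011 0.2025 rot [-3.142 -0.     1.422] F -0.72 -0.03 -0.13 gap 0.0007
theta [0.776 0.781 0.785 0.788 0.79 ] 54
```

```bash
python3 -m inch '{"claw":[1,1,1,1,1,1,1,1,1,1],"linear":[[-0.02,0,0.025],[-0.045,0,0.05],[-0.07,0,0.075],[-0.09,0,0.105],[-0.115,0,0.13],[-0.135,0,0.16],[-0.155,0,0.19],[-0.175,0,0.215],[-0.195,0,0.245],[-0.215,0,0.275]],"spin":[0,0,0,0,0,0,0,0,0,0]}' >/dev/null
python3 - <<'E'
from h import *
st();p=theta()
E
```

```text
t 10.5 h -0.0843 0.001 0.1749 rot [-3.142  0.     1.422] F -1.3 0.58 0.55 gap 0.0008
theta [0.607 0.616 0.626 0.632 0.637] 198
```

```bash
cat >> h.py <<'E'
def slope():
    p,D=env.grab_frame("side");i=env.camera_info("side");T=np.array(i["camera_from_world"]);
    v,u=np.mgrid[:420,:560];P=np.stack([(u-i["cx"])/i["fx"]*D,(v-i["cy"])/i["fy"]*D,D],-1)
    w=(P-T[:3,3])@T[:3,:3];hx=(w[...,:2]-C)@X;hy=(w[...,:2]-C)@W;z=w[...,2]
    m=(D>0)&(abs(hy)<.075)&(hx>-.09)&(hx<.05)&(z>.105)&(z<env.read_state()["tool_pos"][2]+.025)
    a=.06-hx[m];b=z[m]-.1;k=np.ones(len(a),bool)
    for _ in range(6):
        c=np.polyfit(a[k],b[k],1);r=abs(b-np.polyval(c,a));k=r<max(.004,np.median(r[k])*2)
    print("slope angle",np.arctan(c[0]).round(3),"offset",c[1].round(4),k.sum(),len(k));return p
E
python3 -m inch '{"claw":[1,1,1,1,1,1,1,1,1,1],"linear":[[-0.015,0,0.025],[-0.03,0,0.055],[-0.045,0,0.08],[-0.06,0,0.11],[-0.075,0,0.14],[-0.09,0,0.17],[-0.1,0,0.195],[-0.115,0,0.225],[-0.125,0,0.255],[-0.135,0,0.285]],"spin":[0,0,0,0,0,0,0,0,0,0]}' >/dev/null
python3 - <<'E'
from h import *;import cv2
st();p=slope();cv2.imwrite("pics/s4.png",cv2.resize(p[60:300,180:400,::-1],None,fx=2.5,fy=2.5))
f=lambda t:np.c_[.0506-.16*np.cos(t),-(.09+.16*np.sin(t))]*10
for a,b in[(.36,.24),(.24,.14),(.14,.06),(.06,-.03)]:
    t=np.linspace(a,b,6);print(b,(f(t)-f(t[:1]))[1:].round(3).tolist())
E
```

```text
t 11.38 h -0.0981 0.0009 0.1464 rot [-3.141e+00  1.000e-03  1.421e+00] F -5.58 1.78 1.0 gap 0.0007
slope angle 0.348 offset 0.0116 517 551
0.24 [[-0.013, 0.036], [-0.025, 0.072], [-0.037, 0.109], [-0.047, 0.146], [-0.057, 0.183]]
0.14 [[-0.007, 0.031], [-0.014, 0.062], [-0.02, 0.094], [-0.025, 0.125], [-0.03, 0.157]]
0.06 [[-0.003, 0.025], [-0.006, 0.051], [-0.009, 0.076], [-0.011, 0.102], [-0.013, 0.127]]
-0.03 [[-0.001, 0.029], [-0.002, 0.058], [-0.003, 0.086], [-0.003, 0.115], [-0.002, 0.144]]
```

View pics/s4.png

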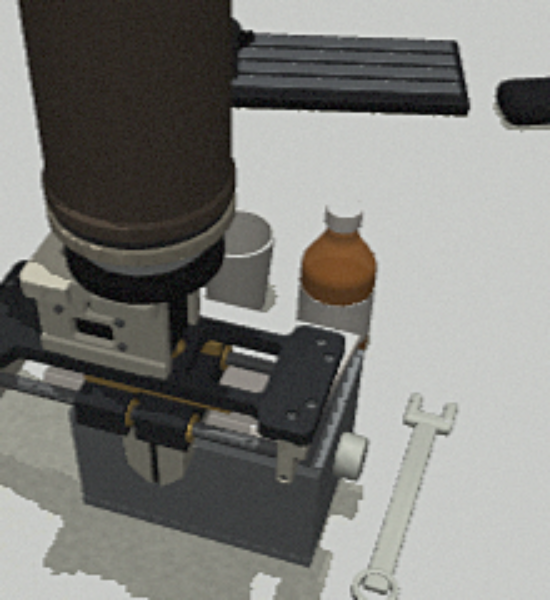

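The cover now sits at about 0.35 rad, held on the fingers with about 5.6 N of axial preload. The bottle (340,260), beaker (240,260) and wrench are untouched. I'll keep lowering slowly along the arc.

```bash
python3 -m inch '{"claw":[1,1,1,1,1,1,1,1,1,1],"linear":[[-0.007,0,0.018],[-0.013,0,0.036],[-0.019,0,0.054],[-0.025,0,0.072],[-0.031,0,0.09],[-0.037,0,0.109],[-0.042,0,0.128],[-0.047,0,0.146],[-0.052,0,0.165],[-0.057,0,0.183]],"spin":[0,0,0,0,0,0,0,0,0,0]}' >/dev/null
python3 - <<'E'
from h import *
st();slope();st()
E
```

```text
t 12.27 h -0.1038 0.0009 0.1281 rot [-3.141e+00  1.000e-03  1.421e+00] F -5.86 1.4 0.25 gap 0.0005
slope angle 0.238 offset 0.0106 1017 1017
t 12.32 h -0.1039 0.001 0.1278 rot [-3.141e+00  1.000e-03  1.421e+00] F -6.21 0.6 0.32 gap 0.0004
```

```bash
python3 -m inch '{"claw":[1,1,1,1,1,1,1,1,1,1],"linear":[[-0.004,0,0.015],[-0.007,0,0.031],[-0.01,0,0.046],[-0.014,0,0.062],[-0.017,0,0.078],[-0.02,0,0.094],[-0.022,0,0.11],[-0.025,0,0.125],[-0.027,0,0.141],[-0.03,0,0.157]],"spin":[0,0,0,0,0,0,0,0,0,0]}' >/dev/null
python3 - <<'E'
from h import *
st();slope();st()
E
```

```text
t 13.15 h -0.1069 0.0009 0.1124 rot [-3.141e+00  1.000e-03  1.421e+00] F -5.7 2.29 0.03 gap 0.0008
slope angle 0.139 offset 0.0103 1428 1428
t 13.2 h -0.1069 0.001 0.1121 rot [-3.141e+00  1.000e-03  1.421e+00] F -6.44 1.54 -0.48 gap 0.0006
```

```bash
python3 -m inch '{"claw":[1,1,1,1,1,1,1,1,1,1],"linear":[[-0.001,0,0.013],[-0.003,0,0.025],[-0.005,0,0.038],[-0.006,0,0.051],[-0.007,0,0.064],[-0.009,0,0.076],[-0.01,0,0.089],[-0.011,0,0.102],[-0.012,0,0.115],[-0.013,0,0.127]],"spin":[0,0,0,0,0,0,0,0,0,0]}' >/dev/null
python3 - <<'E'
from h import *
st();slope();st()
E
```

```text
t 14.03 h -0.1082 0.001 0.0996 rot [-3.141e+00  1.000e-03  1.421e+00] F -5.49 0.28 -0.68 gap 0.0005
slope angle 0.057 offset 0.0101 1718 1718
t 14.08 h -0.1082 0.001 0.0994 rot [-3.141e+00  1.000e-03  1.421e+00] F -5.85 1.67 -0.56 gap 0.0007
```

```bash
python3 -m inch '{"claw":[1,1,1,1,1,1,1,1,1,1],"linear":[[-0.001,0,0.009],[-0.001,0,0.017],[-0.002,0,0.025],[-0.002,0,0.033],[-0.002,0,0.041],[-0.002,0,0.049],[-0.003,0,0.057],[-0.003,0,0.065],[-0.003,0,0.073],[-0.003,0,0.08]],"spin":[0,0,0,0,0,0,0,0,0,0]}' >/dev/null
python3 - <<'E'
from h import *
st();slope();st()
E
```

```text
t 14.92 h -0.1086 0.001 0.0916 rot [-3.141e+00  1.000e-03  1.421e+00] F -5.93 0.99 -0.02 gap 0.0007
slope angle 0.008 offset 0.01 1867 1867
t 14.97 h -0.1086 0.001 0.0915 rot [-3.141e+00  1.000e-03  1.421e+00] F -6.41 1.25 -0.65 gap 0.0006
```

```bash
python3 -m inch '{"claw":[1,1,1,1,1,1,1,1,1,1],"linear":[[0,0,0.005],[0,0,0.01],[0,0,0.015],[0,0,0.02],[0,0,0.025],[0,0,0.03],[0,0,0.035],[0,0,0.04],[0,0,0.04],[0,0,0.04]],"spin":[0,0,0,0,0,0,0,0,0,0]}' >/dev/null
python3 - <<'E'
from h import *
st();slope();st()
E
```

```text
t 15.8 h -0.1086 0.0002 0.0881 rot [3.140e+00 1.000e-03 1.421e+00] F -6.26 -0.67 3.09 gap 0.0003
slope angle -0.0 offset 0.0101 1893 1893
t 15.85 h -0.1086 0.0002 0.0881 rot [3.140e+00 1.000e-03 1.421e+00] F -5.28 -0.3 3.21 gap 0.0006
```

The cover is seated: slope is 0 and the vertical force has turned to +3 N. Next I back off horizontally, then lift.

```bash
python3 -m inch '{"claw":[1,1,1,1,1,1,1,1,1,1],"linear":[[-0.01,0,0],[-0.03,0,0],[-0.07,0,0],[-0.15,0,0],[-0.25,0,0],[-0.35,0,0],[-0.45,0,0],[-0.55,0,0],[-0.65,0,0],[-0.7,0,0]],"spin":[0,0,0,0,0,0,0,0,0,0]}' >/dev/null
python3 -m inch '{"claw":[1,1,1,1,1,1,1,1,1,1],"linear":[[-0.05,0,-0.1],[-0.1,0,-0.2],[-0.15,0,-0.3],[-0.2,0,-0.4],[-0.25,0,-0.5],[-0.3,0,-0.6],[-0.35,0,-0.7],[-0.4,0,-0.8],[-0.4,0,-0.8],[-0.4,0,-0.8]],"spin":[0,0,0,0,0,0,0,0,0,0]}' >/dev/null
python3 - <<'E'
from h import *;import cv2
st();slope();p,_=env.grab_frame("top");cv2.imwrite("pics/t5.png",p[:,:,::-1])
E
```

```text
t 17.52 h -0.2181 -0.0003 0.1686 rot [ 3.14  -0.     1.421] F 0.12 -0.53 -0.64 gap 0.0006
slope angle 0.0 offset 0.0101 5115 5115
```

View pics/t5.png

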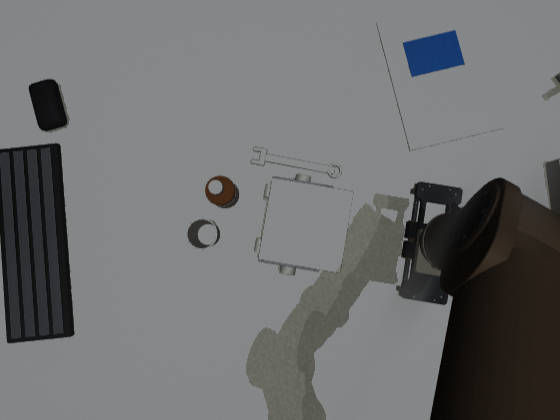

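The cover is shut on the housing (262–352, 178–272). The bottle, beaker and wrench are at the same pixels as before, and the gripper is clear at about (430,240).

```bash
python3 -c "
from cell import env;print(env.job_done())"
```

```text
the job is handed in; nothing more can be done
None
```

I tipped the cover forward, caught it on the closed fingers at about 1.0 rad and lowered it gently until it was fully shut. The bottle, beaker and wrench didn't move, the robot finished clear, and I handed the job in at about 17.6 s.

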